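Close the reader and show the sample tube to the code scanner

TASK

The test cassettes are already in the black reader: first shut its red hinged cover fully. Then draw the orange-capped sample tube up out of the green rack, lean it over with the cap uppermost so that it lies parallel to the slope of the code scanner's dark window, and finish while still holding it there in the gripper, raised and motionless, its striped label facing the middle of the window from a few centimetres away. Do not touch the scanner, and leave the other tubes, the yellow tip box and the white timer where they are.

Things in the scene. Friction and masses are not known exactly. Their poses are not given: they have to be found in the camera images.
- reader: Black bench reader, fixed, 170 (x) by 200 (y) by 44 high, screen and keys on its -y half, cassette bay with two white cassettes on its +y half under the red cover. Origin: centre of its underside; x points away from the side with the cover's free edge, z up.
- lid (a joint): Hinge of the red see-through cover: 0 is fully shut, it grows as the cover opens, 1.57 is straight up; starts between 0.7 and 1.1. Friction keeps it where it is left (about 1 to 2 N at the free edge moves it); it is not sprung and has no latch, and shuts against its stop.
- lid_hinge (a point): Point on the hinge axis, in the middle of the cover's width: 50 mm in x, 47 mm in y, 51.5 mm up in the reader's frame. The axis runs along the reader's y. Axes as the reader's.
- lid_edge (a point): Middle of the cover's free edge, on its outer face (the upper one when shut). The cover is a plate 105 mm long from hinge to free edge, 86 mm wide, 5 mm thick (rim 7 mm), its mid-plane through the hinge axis. Shut, it reaches from the hinge towards -x of the reader, its outer face 54 mm (rim 55 mm) above the table. Axes: with the cover: -x from hinge to free edge, z out of the outer face.
- rack: Green rack, fixed, 190 (x) by 50 (y) by 50 high, three round holes of 20 mm in a row along its x at -60, 0 and +60 mm, each 44 mm deep. Origin: centre of its underside, z up.
- tube_orange: The sample tube: capped tube with orange cap, standing in one of the rack's holes (which one varies), foot 6 mm above the table. Rigid, 118 mm tall: body 17 mm in diameter, cap 22 mm in diameter from 98 to 118 mm above the foot, about 25 g. Origin: centre of its foot, z along the tube from foot to cap.
- tube_code (a point): Middle of the label with black stripes that runs all round the orange-capped tube: on its axis, 52 mm above the foot (57 mm below the middle of the cap).
- tube_blue: Bystander: same tube with blue cap, in another hole of the rack. Origin: foot.
- tube_white: Bystander: same tube with white cap, in the remaining hole. Origin: foot.
- scanner: Desk code scanner, fixed: white round foot 100 mm across, grey stem, and a white head with the window, 130 mm high in all. Origin: centre of the foot's underside; x is the horizontal direction that the window looks to (away from the robot), z up.
- window: The scanner's head, a slab 85 (x) by 75 (y) by 30 thick with a dark window (66 by 56) with a red line on its face. Origin: centre of the window, 100 mm above the table, straight over the scanner's origin. z: straight out of the window, 45 degrees upward and away from the robot; x: down the window's slope, 45 degrees below level; y: across.
- tipbox: Bystander: yellow pipette-tip box, loose, 85 by 115 by 50 high. Origin: centre of its underside.
- timer: Bystander: white lab timer, loose, 62 by 62 by 16 high. Origin: centre of its underside.

How it is judged:
By the outcome, as a careful person would: the job done as asked, in the order asked, and still so for the second after the job is handed in, while the arm keeps its last pose, push and grip.
It also fails if it takes over 54 s, if anything falls off the work surface, if the arm or the gripper's body presses on something with over 40 N, if the wrist force passes 120 N, or if a joint passes its speed limit or range.

ROBOT

A 6-joint arm with a two-finger parallel gripper is mounted at the origin on the work surface. World frame = base frame: x ahead of the robot, y to its left, z up, the work surface at z = 0. Lengths are in mm, angles in rad, forces in N, time in s.
With the tool pointing down it reaches from about 325 to 775 mm from the base axis. Payload 9.3 kg.
Tool frame: the origin (TCP) lies on the centre line of the jaws, within the pads' length; the fingertips stand 8 mm ahead of it and the grasp point (between the pads) lies 11 mm behind it (ctrl.tip_extent is the distance from the TCP to the fingertips, in mm); z points along the fingers, y is the line along which they close (so a half turn about z gives the same grasp; the last joint's range is limited). The gripper opens to 85 mm and grips with 20 to 120 N. Pads are 22 mm wide; open, the fingers measure 114 mm over their backs; the gripper's body (76 mm by 85 mm) begins 54 mm behind the grasp point. The pads swing forward as they close: fully open they stand 13 mm farther back than shut.
Start: joints at [-0.153, 0.259, 0.021, 1.334, 0, 1.418], TCP at [549.997, -0.004, 239.279] pointing down, gripper open.
Joint ranges: [-3.04, 3.04], [-0.91, 1.82], [-1.04, 1.36], [-1.92, 1.95], [-1.52, 1.45], [-3.14, 3.14]. Speed limits (rad/s): [2.22, 2.22, 2.79, 3.14, 3.14, 3.14].

INTERFACE

Orientations are given as a unit quaternion [x, y, z, w].
In Python, from workcell import readout, grab_frame, camera_params, job, ctrl gives the robot as it stands.
- The arm moves only by the tool play_rows, never from a script. Its argument "rows" is a list of rows, each an object of numbers: "hand": the opening in per cent of the stroke, from 0 (shut) to 100 (fully open); "x", "y", "z": the shift along the tool's x, y, z in units of 60 mm (1.0 is 60 mm); "wx", "wy", "wz": the turn, a rotation vector about the tool's x, y, z in units of 6 degrees (1.0 is 6 degrees). In form: [{"hand": .., "x": .., "y": .., "z": .., "wx": .., "wy": .., "wz": ..}, ...]. A call has 1 to 20 rows; each row shifts and turns the commanded pose from where the row before left it, along the tool's axes as they then stand; what a row does not reach is not made up. A row lasts 1/8 s, in which the tool goes at most 62.5 mm and 10.7 degrees, less where a joint would pass 70% of its speed; a pose out of reach is approached as far as the arm can. A call is refused whole if a number of a shift passes 1 or a number of a turn 1, either way. A call with a gripper value outside its range is refused whole. The fingers move at their own pace and stop on an object; "force" is the grip in N (left out, the last holds). Time passes only in rows, so rows that do not move let the fingers close. It gives the time, the measured TCP pose, the force, the opening and the grip force at its end, in the units of the state.
- readout.state(): the state, without advancing time (a new reading comes with each control period).
- grab_frame(name): name is "scene" or "side" or "wrist"; returns the picture (400x640x3 uint8, red, green, blue); there is no depth.
- camera_params(name): a dict with "intrinsics" (3x3 intrinsics, pixels), "k1" (the pictures are not rectified: a ray, as slopes to the right and down, at radius r is drawn at 1 + k1 r^2 times it, then the intrinsics apply), "R" (3x3) and "t" (3): a world point X has camera coordinates R X + t. Camera axes: x right, y down, z forward; pixel columns grow to the right and rows downward; lengths in mm; the calibration is good to about 2 mm. A picture is of the moment at which its call begins: read the wrist's pose just before it. camera_params takes no time and is no camera call; for the wrist camera it gives the pose at the moment of the call.
- job.hand_in(): hands the job in; it is judged then, once.
The state is a dict: "clock": time; "qpos": joint angles; "joint_vel": joint speeds; "tau": joint torques, N m; "ee_pos": TCP position; "tool_rot": TCP orientation; "wrist_force": force on the tool from outside, world axes, zero at the start; "moment": the same for the moment, N m; "width": finger opening in mm; "grip_force": force on a finger pad.
Only numpy, scipy, OpenCV 4.12 (cv2) and the standard library are available. Lean on these libraries where they do the work, as an engineer would, in place of code of your own. Each camera call takes 0.05 s, during which the arm holds its last target. There are 200 camera calls.

## Working session

There is one attempt and no reset: what is moved stays moved. The work goes in short steps, Python scripts to look and compute and a tool call to move; the robot and the scene stay as the last step left them, time stands still between calls to the robot, and variables do not carry over. Pictures are saved under pics/ and viewed, at most 10 in all, crops included, and the job is handed in when it is done.

Besides the shell and the picture viewer there is one more tool, called as name([rows], argument=value, ...), one row to a line, values as JSON. play_rows: Moves the arm, as the interface text tells. Its arguments: {"type":"object","properties":{"rows":{"type":"array","items":{"type":"object","properties":{"hand":{"type":"number"},"x":{"type":"number"},"y":{"type":"number"},"z":{"type":"number"},"wx":{"type":"number"},"wy":{"type":"number"},"wz":{"type":"number"}}}},"force":{"type":"number"}},"required":["rows"]}

```bash
mkdir -p pics; python3 - <<'E'
from workcell import *
import cv2, numpy as np
s=readout.state(); print({k:np.round(v,3).tolist() for k,v in s.items()}, ctrl.tip_extent)
for n in("scene","side","wrist"):
    f=grab_frame(n); cv2.imwrite(f"pics/{n}0.png",f[:,:,::-1]); p=camera_params(n); print(n,{k:np.round(v,4).tolist() for k,v in p.items()})
E
```

```text
{'clock': 0.0, 'qpos': [-0.153, 0.259, 0.021, 1.334, -0.0, 1.418], 'joint_vel': [0.0, 0.0, -0.001, -0.001, -0.0, -0.0], 'tau': [-0.0, -55.564, 34.454, 0.013, -0.0, 0.0], 'ee_pos': [549.728, 0.037, 238.668], 'tool_rot': [0.707, 0.707, -0.0, -0.001], 'wrist_force': [-0.679, -0.017, 0.442], 'moment': [-0.001, 0.006, -0.025], 'grip_force': 0.0, 'width': 85.23} 8.0
scene {'intrinsics': [[499.9895, 0.0, 316.2313], [0.0, 499.9895, 206.9433], [0.0, 0.0, 1.0]], 'k1': 0.0275, 'R': [[-0.6588, 0.7523, 0.0025], [0.63, 0.5535, -0.5448], [-0.4112, -0.3574, -0.8386]], 't': [359.0994, -298.939, 1468.4506]}
side {'intrinsics': [[487.9722, 0.0, 319.4799], [0.0, 487.9722, 199.7505], [0.0, 0.0, 1.0]], 'k1': -0.0718, 'R': [[0.8864, -0.4624, 0.0195], [-0.2633, -0.5384, -0.8005], [0.3807, 0.7044, -0.599]], 't': [-488.8328, 216.258, 865.2751]}
wrist {'intrinsics': [[286.6547, 0.0, 316.4304], [0.0, 286.6547, 200.1837], [0.0, 0.0, 1.0]], 'k1': -0.0325, 'R': [[1.0, -0.0006, -0.0017], [-0.0, -0.9519, 0.3064], [-0.0018, -0.3064, -0.9519]], 't': [-550.5666, -39.6766, 379.8311]}
```

View pics/scene0.png

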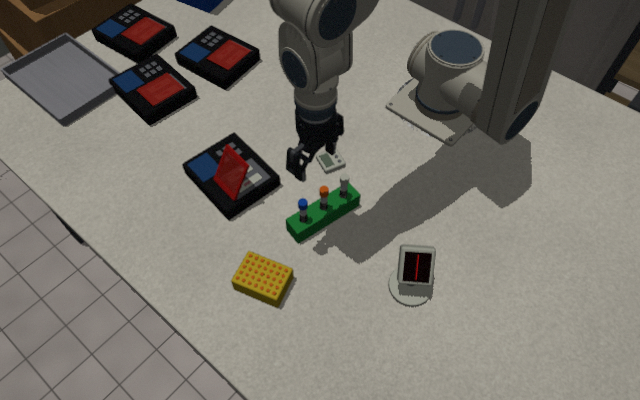

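View pics/side0.png

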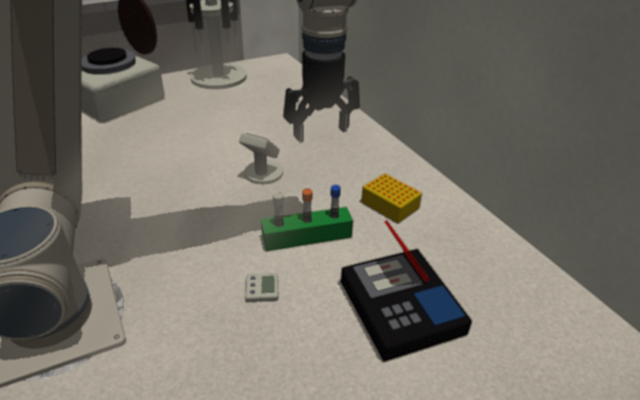

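The scene view shows the reader near (231,175) with its cover up, and the rack tubes' caps blue (303,203), orange (324,190) and white (344,180). The scanner is at (415,270). The side view shows the same layout, with the orange tube in the middle hole. I'll enlarge both.

```bash
python3 - <<'E'
import cv2
a=cv2.imread("pics/scene0.png"); b=cv2.imread("pics/side0.png")
cv2.imwrite("pics/c1.png",cv2.resize(a[125:245,175:365],None,fx=4.2,fy=4.2,interpolation=cv2.INTER_CUBIC))
c2=cv2.resize(b[120:360,230:480],None,fx=2.5,fy=2.5,interpolation=cv2.INTER_CUBIC)
cv2.imwrite("pics/c2.png",c2)
cv2.imwrite("pics/c3.png",cv2.hconcat([cv2.resize(a[235:315,375:450],(375,400),interpolation=cv2.INTER_CUBIC),cv2.resize(b[120:200,230:305],(375,400),interpolation=cv2.INTER_CUBIC)]))
E
```

```text
(no output)
```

View pics/c1.png

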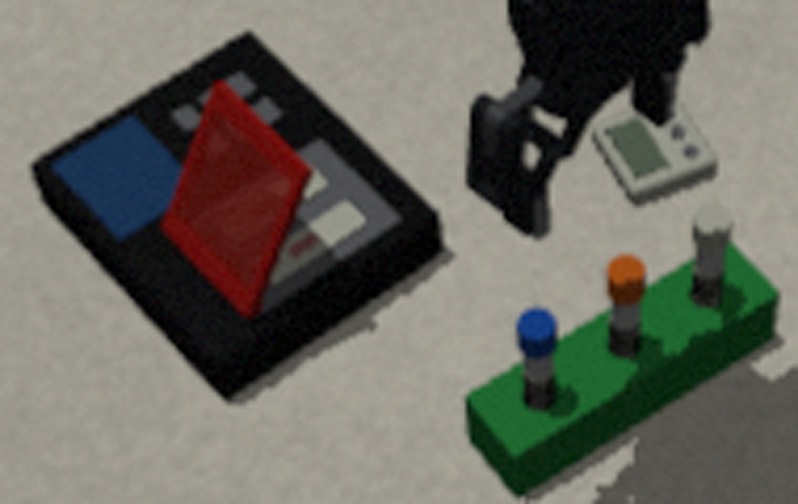

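View pics/c2.png

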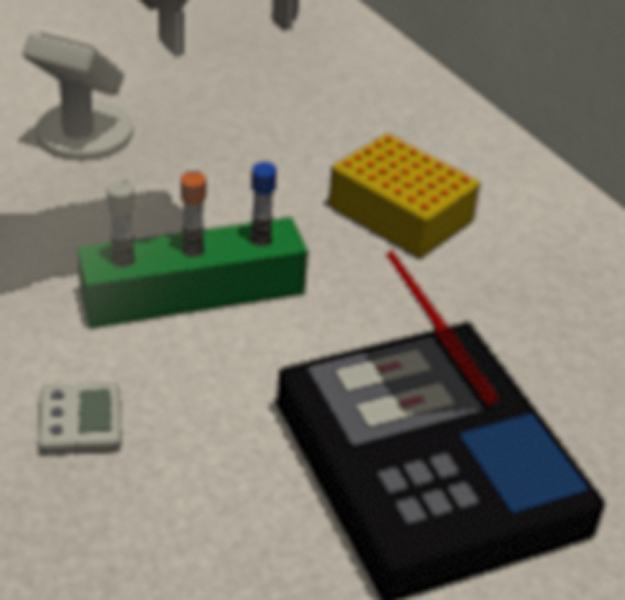

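View pics/c3.png

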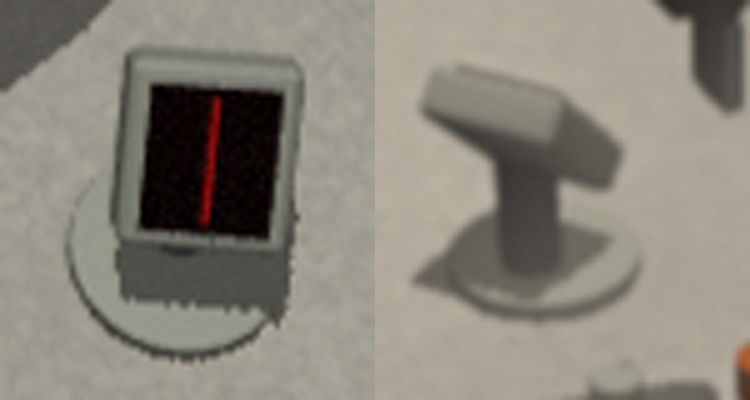

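The crops show these features:
- **Cover (c1):** corners at (220,82), (310,175), (163,225) and (250,317).
- **Caps (c1):** middles at (537,333), (627,280) and (712,228).
- **Window (c3):** corners at (150,85), (285,92), (270,240) and (140,230).

I'll fit poses to these.

```bash
cat > h.py <<'E'
import numpy as np, cv2
from scipy.optimize import least_squares
from workcell import *
P={n:camera_params(n) for n in("scene","side")}
def proj(p,X):
    d=np.array([p["k1"],0,0,0,0.]); R=np.array(p["R"],float)
    return cv2.projectPoints(np.array(X,float).reshape(-1,1,3),cv2.Rodrigues(R)[0],np.array(p["t"],float),np.array(p["intrinsics"],float),d)[0][:,0]
def Rz(a): c,s=np.cos(a),np.sin(a); return np.array([[c,-s,0],[s,c,0],[0,0,1.]])
def c1(u,v): return(175+u/4.2,125+v/4.2)
def c2(u,v): return(230+u/2.5,120+v/2.5)
def c3(u,v): return(375+u/5,235+v/5)
def fit(model,obs,x0):
    f=lambda q:np.concatenate([(proj(P[c],model(q,k))-px).ravel() for c,k,px in obs])
    r=least_squares(f,x0,loss="soft_l1",x_scale=[100,100]+[1]*(len(x0)-2)); return r.x,r.cost,np.round(r.fun.reshape(-1,2),1).tolist()
E
python3 - <<'E'
from h import *
def rd(q,k):
    T=lambda p:Rz(q[2])@np.array(p)+[q[0],q[1],0]
    if k[0]=='L': # lid: s along, w
        a=q[3]; s,w=k[1:]; n=3.5
        return T([50-s*np.cos(a)+n*np.sin(a)*0,47+w,51.5+s*np.sin(a)])
    return T(k)
S='scene';D='side'
obs=[(S,(-85,-100,44),c1(250,33)),(S,(85,-100,44),c1(35,167)),(S,(-85,100,44),c1(437,213)),
(D,(-85,100,44),c2(280,372)),(D,(85,100,44),c2(470,325)),(D,(85,-100,44),c2(602,505)),
(S,('L',105,-43),c1(220,84)),(S,('L',105,43),c1(309,175)),(S,('L',0,-43),c1(165,225)),(S,('L',0,43),c1(250,315)),
(D,('L',105,43),c2(389,253))]
print("reader",fit(rd,obs,[600,-180,0,.9]))
def rk(q,k): return Rz(q[2])@np.array(k)+[q[0],q[1],0]
obs=[(S,(60,0,114),c1(537,333)),(S,(0,0,114),c1(627,280)),(S,(-60,0,114),c1(712,228)),
(D,(60,0,114),c2(263,179)),(D,(0,0,114),c2(193,189)),(D,(-60,0,114),c2(121,200)),
(S,(95,-25,50),c1(468,400)),(S,(-95,25,50),c1(777,297)),(D,(-95,25,50),c2(78,253)),(D,(95,25,50),c2(292,222)),(D,(95,-25,50),c2(307,258)),(D,(-95,-25,50),c2(88,292))]
print("rack",fit(rk,obs,[600,100,0]))
s=.5**.5
def sc(q,k): return Rz(q[2])@np.array([k[0]*s,k[1],100-k[0]*s])+[q[0],q[1],0]
for y0 in(-.6,0,.6):
  print("scan",fit(sc,[(S,(-33,28),c3(285,92)),(S,(-33,-28),c3(150,85)),(S,(33,-28),c3(140,230)),(S,(33,28),c3(270,240))],[600,350,y0]))
E
```

```text
reader (array([ 5.85165102e+02, -2.58801919e+02, -1.52840123e-01,  1.01742286e+00]), np.float64(17.06463794205104), [[0.3, -2.6], [-2.7, -2.7], [1.2, 0.2], [-2.8, -4.1], [0.3, -3.5], [2.1, -0.7], [-0.3, -0.7], [-0.5, -0.6], [-0.2, -0.3], [-0.7, 0.1], [-1.1, -0.5]])
rack (array([ 5.18226161e+02, -3.59363966e+00, -2.14362709e-01]), np.float64(14.76872195444743), [[-1.1, -0.3], [-1.5, -0.5], [-1.4, -0.5], [-0.0, -0.6], [-0.3, -0.5], [-0.5, -0.7], [-2.1, -1.3], [-0.7, -1.8], [-1.0, -2.1], [-0.8, -2.8], [0.4, -3.3], [-0.8, -2.7]])
scan (array([527.75130688, 271.52819231,   0.65664165]), np.float64(0.13309202935238873), [[-0.1, 0.0], [0.3, -0.1], [-0.2, 0.3], [0.0, -0.2]])
scan (array([527.75130689, 271.52819232,   0.65664165]), np.float64(0.13309202935240472), [[-0.1, 0.0], [0.3, -0.1], [-0.2, 0.3], [0.0, -0.2]])
scan (array([527.75130688, 271.52819231,   0.65664165]), np.float64(0.13309202935238185), [[-0.1, 0.0], [0.3, -0.1], [-0.2, 0.3], [0.0, -0.2]])
```

play_rows([
  {"hand": 0,"x": -0.45,"y": 0.14,"z": 0.08},
  {"hand": 0,"x": -0.45,"y": 0.14,"z": 0.08},
  {"hand": 0,"x": -0.45,"y": 0.14,"z": 0.08},
  {"hand": 0,"x": -0.45,"y": 0.14,"z": 0.08},
  {"hand": 0,"x": -0.45,"y": 0.14,"z": 0.08},
  {"hand": 0,"x": -0.45,"y": 0.14,"z": 0.08},
  {"hand": 0,"x": -0.45,"y": 0.14,"z": 0.08},
  {"hand": 0,"x": -0.45,"y": 0.14,"z": 0.08},
  {"hand": 0},
  {"hand": 0},
], force=30)

```text
invalid input at $.rows[0]: expected keys hand, x, y, z, wx, wy, wz
```

```bash
python3 - <<'E'
from h import *
print(ctrl.tip_extent,readout.state()["ee_pos"],readout.state()["width"])
a=grab_frame("scene");b=grab_frame("wrist")
cv2.imwrite("pics/m1.png",cv2.hconcat([cv2.resize(a[90:250,160:310],(400,427),interpolation=cv2.INTER_CUBIC)[:,:,::-1],cv2.resize(b,(400,250))[:,:,::-1].repeat(1,0) if 0 else cv2.copyMakeBorder(cv2.resize(b,(400,250))[:,:,::-1],0,177,0,0,0)]))
E
```

```text
8.0 [5.49797954e+02 2.32977463e-02 2.38805962e+02] 85.59333348885019
```

View pics/m1.png

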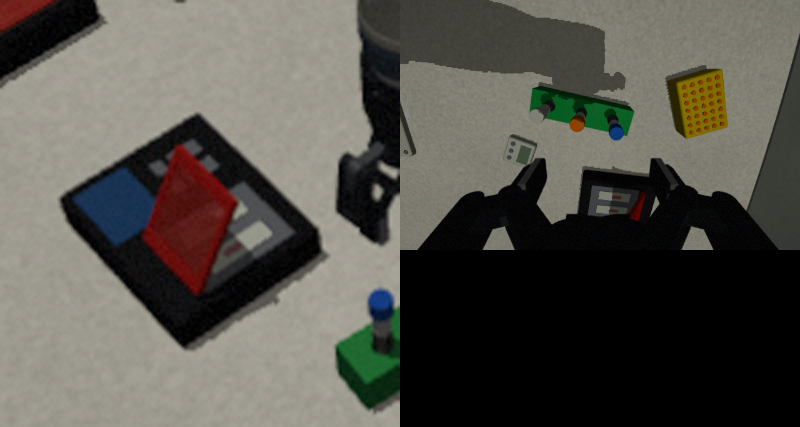

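The call was refused because every row needs all seven keys, so nothing moved. The cover is still open, with its free edge at about (180,148)-(237,203) in the left crop. Repeating with full rows.

play_rows([
  {"hand": 0,"x": -0.45,"y": 0.14,"z": 0.08,"wx": 0,"wy": 0,"wz": 0},
  {"hand": 0,"x": -0.45,"y": 0.14,"z": 0.08,"wx": 0,"wy": 0,"wz": 0},
  {"hand": 0,"x": -0.45,"y": 0.14,"z": 0.08,"wx": 0,"wy": 0,"wz": 0},
  {"hand": 0,"x": -0.45,"y": 0.14,"z": 0.08,"wx": 0,"wy": 0,"wz": 0},
  {"hand": 0,"x": -0.45,"y": 0.14,"z": 0.08,"wx": 0,"wy": 0,"wz": 0},
  {"hand": 0,"x": -0.45,"y": 0.14,"z": 0.08,"wx": 0,"wy": 0,"wz": 0},
  {"hand": 0,"x": -0.45,"y": 0.14,"z": 0.08,"wx": 0,"wy": 0,"wz": 0},
  {"hand": 0,"x": -0.45,"y": 0.14,"z": 0.08,"wx": 0,"wy": 0,"wz": 0},
  {"hand": 0,"x": 0,"y": 0,"z": 0,"wx": 0,"wy": 0,"wz": 0},
  {"hand": 0,"x": 0,"y": 0,"z": 0,"wx": 0,"wy": 0,"wz": 0},
], force=30)

```text
clock: 1.5
ee_pos: [617.2, -216.1, 200.7]
tool_rot: [0.707, 0.707, 0.0, -0.0]
wrist_force: [-0.1, -0.3, -0.1]
width: -0.5
grip_force: 0.0
```

play_rows([
  {"hand": 0,"x": 0,"y": 0,"z": 0.32,"wx": 0,"wy": 0,"wz": 0},
  {"hand": 0,"x": 0,"y": 0,"z": 0.32,"wx": 0,"wy": 0,"wz": 0},
  {"hand": 0,"x": 0,"y": 0,"z": 0.32,"wx": 0,"wy": 0,"wz": 0},
  {"hand": 0,"x": 0,"y": 0,"z": 0.32,"wx": 0,"wy": 0,"wz": 0},
  {"hand": 0,"x": 0.02,"y": -0.12,"z": 0.16,"wx": 0,"wy": 0,"wz": 0},
  {"hand": 0,"x": 0.02,"y": -0.12,"z": 0.16,"wx": 0,"wy": 0,"wz": 0},
  {"hand": 0,"x": 0.02,"y": -0.12,"z": 0.16,"wx": 0,"wy": 0,"wz": 0},
  {"hand": 0,"x": 0.02,"y": -0.12,"z": 0.16,"wx": 0,"wy": 0,"wz": 0},
  {"hand": 0,"x": 0.02,"y": -0.12,"z": 0.16,"wx": 0,"wy": 0,"wz": 0},
  {"hand": 0,"x": 0.02,"y": -0.12,"z": 0.16,"wx": 0,"wy": 0,"wz": 0},
  {"hand": 0,"x": 0,"y": 0,"z": 0,"wx": 0,"wy": 0,"wz": 0},
])

```text
clock: 2.88
ee_pos: [572.8, -208.5, 65.5]
tool_rot: [0.707, 0.707, -0.0, -0.001]
wrist_force: [-1.6, -0.5, 0.5]
width: -0.1
grip_force: 0.0
```

play_rows([
  {"hand": 0,"x": 0,"y": 0,"z": 0.02,"wx": 0,"wy": 0,"wz": 0},
  {"hand": 0,"x": 0,"y": 0,"z": 0.02,"wx": 0,"wy": 0,"wz": 0},
  {"hand": 0,"x": 0,"y": 0,"z": 0.02,"wx": 0,"wy": 0,"wz": 0},
  {"hand": 0,"x": 0,"y": 0,"z": 0,"wx": 0,"wy": 0,"wz": 0},
])

```text
clock: 3.38
ee_pos: [574.1, -208.8, 62.9]
tool_rot: [0.707, 0.707, 0.0, 0.0]
wrist_force: [1.0, 0.4, 0.3]
width: -0.0
grip_force: 0.0
```

play_rows([
  {"hand": 0,"x": 0,"y": 0,"z": 0.02,"wx": 0,"wy": 0,"wz": 0},
  {"hand": 0,"x": 0,"y": 0,"z": 0.02,"wx": 0,"wy": 0,"wz": 0},
  {"hand": 0,"x": 0,"y": 0,"z": 0,"wx": 0,"wy": 0,"wz": 0},
])

```text
clock: 3.75
ee_pos: [574.2, -208.8, 61.9]
tool_rot: [0.707, 0.707, 0.0, 0.001]
wrist_force: [-3.6, 1.4, 11.9]
width: 0.5
grip_force: 6.3
```

Force came up at tip z≈54 mm, so the cover is shut against its stop. I'll retreat and go over the rack.

play_rows([
  {"hand": 0,"x": 0,"y": 0,"z": -0.2,"wx": 0,"wy": 0,"wz": 0},
  {"hand": 0,"x": 0,"y": 0,"z": -0.45,"wx": 0,"wy": 0,"wz": 0},
  {"hand": 0,"x": 0,"y": 0,"z": -0.45,"wx": 0,"wy": 0,"wz": 0},
  {"hand": 0,"x": 0,"y": 0,"z": -0.45,"wx": 0,"wy": 0,"wz": 0},
  {"hand": 0,"x": 0,"y": 0,"z": -0.45,"wx": 0,"wy": 0,"wz": 0},
  {"hand": 0,"x": 0,"y": 0,"z": -0.4,"wx": 0,"wy": 0,"wz": 0},
  {"hand": 0,"x": 0.42,"y": -0.12,"z": 0,"wx": 0,"wy": 0,"wz": 0},
  {"hand": 0,"x": 0.42,"y": -0.12,"z": 0,"wx": 0,"wy": 0,"wz": 0},
  {"hand": 0,"x": 0.42,"y": -0.12,"z": 0,"wx": 0,"wy": 0,"wz": 0},
  {"hand": 0,"x": 0.42,"y": -0.12,"z": 0,"wx": 0,"wy": 0,"wz": 0},
  {"hand": 0,"x": 0.42,"y": -0.12,"z": 0,"wx": 0,"wy": 0,"wz": 0},
  {"hand": 0,"x": 0.42,"y": -0.12,"z": 0,"wx": 0,"wy": 0,"wz": 0},
  {"hand": 0,"x": 0.42,"y": -0.12,"z": 0,"wx": 0,"wy": 0,"wz": 0},
  {"hand": 0,"x": 0.42,"y": -0.12,"z": 0,"wx": 0,"wy": 0,"wz": 0},
])

```text
clock: 5.5
ee_pos: [515.5, -5.4, 204.4]
tool_rot: [0.707, 0.707, -0.0, -0.0]
wrist_force: [0.4, 0.3, 0.2]
width: 0.1
grip_force: 0.0
```

play_rows([
  {"hand": 70,"x": 0,"y": 0,"z": 0,"wx": 0,"wy": 0,"wz": -1},
  {"hand": 70,"x": 0,"y": 0,"z": 0,"wx": 0,"wy": 0,"wz": -1},
  {"hand": 70,"x": 0,"y": 0,"z": 0,"wx": 0,"wy": 0,"wz": -1},
  {"hand": 70,"x": 0,"y": 0,"z": 0,"wx": 0,"wy": 0,"wz": -1},
  {"hand": 70,"x": 0,"y": 0,"z": 0,"wx": 0,"wy": 0,"wz": -1},
  {"hand": 70,"x": 0,"y": 0,"z": 0,"wx": 0,"wy": 0,"wz": -1},
  {"hand": 70,"x": 0,"y": 0,"z": 0,"wx": 0,"wy": 0,"wz": -1},
  {"hand": 70,"x": 0,"y": 0,"z": 0,"wx": 0,"wy": 0,"wz": -1},
  {"hand": 70,"x": 0,"y": 0,"z": 0,"wx": 0,"wy": 0,"wz": -1},
  {"hand": 70,"x": 0,"y": 0,"z": 0,"wx": 0,"wy": 0,"wz": -1},
  {"hand": 70,"x": 0,"y": 0,"z": 0,"wx": 0,"wy": 0,"wz": -1},
  {"hand": 70,"x": 0,"y": 0,"z": 0,"wx": 0,"wy": 0,"wz": -1},
  {"hand": 70,"x": 0,"y": 0,"z": 0,"wx": 0,"wy": 0,"wz": -1},
  {"hand": 70,"x": 0,"y": 0,"z": 0,"wx": 0,"wy": 0,"wz": 0},
])

```text
clock: 7.25
ee_pos: [515.8, -6.4, 204.4]
tool_rot: [0.105, 0.995, -0.0, -0.0]
wrist_force: [-0.3, -0.1, 0.3]
width: 60.2
grip_force: 0.0
```

```bash
python3 - <<'E'
from h import *
s=readout.state(); print(s["clock"],s["ee_pos"],s["tool_rot"],s["width"],s["qpos"])
p=camera_params("wrist"); b=grab_frame("wrist"); a=grab_frame("scene"); c=grab_frame("side")
hsv=cv2.cvtColor(b,cv2.COLOR_RGB2HSV)
m=cv2.inRange(hsv,(5,150,60),(18,255,255)); n,l,st,ce=cv2.connectedComponentsWithStats(m)
for i in range(1,n):
  if st[i,4]>60: print(st[i],ce[i])
for q in [(518.2,-3.6,114),(518.2,-3.6,124)]: print(proj(p,[q]))
for nm,f in(("scene",a),("side",c)):
  m=cv2.inRange(cv2.cvtColor(f,cv2.COLOR_RGB2HSV),(3,150,60),(18,255,255)); n,l,st,ce=cv2.connectedComponentsWithStats(m)
  for i in range(1,n):
    if 15<st[i,4]: print(nm,st[i],ce[i],proj(P[nm],[(518.2,-3.6,114)]))
w=cv2.resize(b,(480,300)); A=cv2.resize(a[110:240,170:300],(300,300),interpolation=cv2.INTER_CUBIC)
cv2.imwrite("pics/m2.png",cv2.hconcat([w,A])[:,:,::-1])
E
```

```text
7.25 [515.84760925  -6.37235945 204.38454867] [ 1.04500574e-01  9.94524807e-01 -1.09067406e-07 -1.96074307e-04] 60.18436290646582 [-1.75105667e-01  2.13891484e-01 -1.28370460e-01  1.22892554e+00
 -2.78075157e-05  3.42777661e-02]
[310 201  26  25 502] [322.74900398 213.05976096]
[[320.28103008 208.04794386]]
[[320.42667862 212.20465931]]
scene [128  27  13  11  35] [134.42857143  32.77142857] [[322.80515176 191.18635055]]
scene [150  26   8   9  30] [153.86666667  30.16666667] [[322.80515176 191.18635055]]
scene [142  34   8   7  20] [144.95  36.75] [[322.80515176 191.18635055]]
scene [227  45   7   7  17] [229.76470588  48.11764706] [[322.80515176 191.18635055]]
scene [216  52   7  15  40] [218.85  58.8 ] [[322.80515176 191.18635055]]
scene [227  52  16  13  39] [234.56410256  58.48717949] [[322.80515176 191.18635055]]
scene [163  78  11  10  33] [167.81818182  82.42424242] [[322.80515176 191.18635055]]
scene [165  87  11  11  30] [170.1  91.5] [[322.80515176 191.18635055]]
scene [242 163   7   7  19] [245.57894737 166.10526316] [[322.80515176 191.18635055]]
scene [320 186   8  11  74] [323.41891892 191.16216216] [[322.80515176 191.18635055]]
side [308 190   4  10  24] [309.375      193.45833333] [[306.88725382 195.08475252]]
side [368 260  34  17 244] [383.89754098 267.63934426] [[306.88725382 195.08475252]]
side [378 273  34  13 138] [397.8115942  278.38405797] [[306.88725382 195.08475252]]
```

View pics/m2.png

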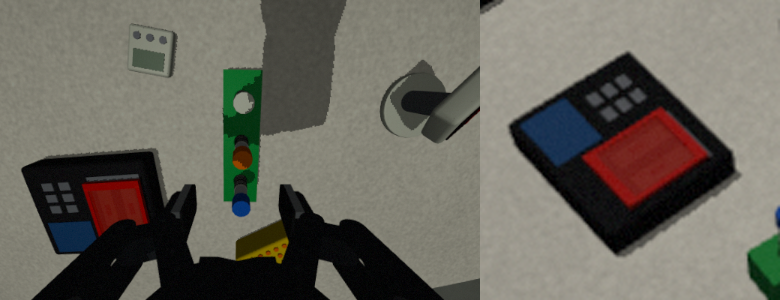

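The right panel shows the cover lying flat on the bay, so it is shut. In the wrist view the orange cap is about 4 mm to +y of the jaw centre. Descend with that correction and close.

play_rows([
  {"hand": 70,"x": -0.02,"y": 0.08,"z": 0.2,"wx": 0,"wy": 0,"wz": 0},
  {"hand": 70,"x": 0,"y": 0,"z": 0.4,"wx": 0,"wy": 0,"wz": 0},
  {"hand": 70,"x": 0,"y": 0,"z": 0.4,"wx": 0,"wy": 0,"wz": 0},
  {"hand": 70,"x": 0,"y": 0,"z": 0.4,"wx": 0,"wy": 0,"wz": 0},
  {"hand": 70,"x": 0,"y": 0,"z": 0.28,"wx": 0,"wy": 0,"wz": 0},
  {"hand": 70,"x": 0,"y": 0,"z": 0,"wx": 0,"wy": 0,"wz": 0},
  {"hand": 40,"x": 0,"y": 0,"z": 0,"wx": 0,"wy": 0,"wz": 0},
  {"hand": 30,"x": 0,"y": 0,"z": 0,"wx": 0,"wy": 0,"wz": 0},
  {"hand": 20,"x": 0,"y": 0,"z": 0,"wx": 0,"wy": 0,"wz": 0},
  {"hand": 10,"x": 0,"y": 0,"z": 0,"wx": 0,"wy": 0,"wz": 0},
  {"hand": 5,"x": 0,"y": 0,"z": 0,"wx": 0,"wy": 0,"wz": 0},
  {"hand": 5,"x": 0,"y": 0,"z": 0,"wx": 0,"wy": 0,"wz": 0},
  {"hand": 5,"x": 0,"y": 0,"z": 0,"wx": 0,"wy": 0,"wz": 0},
], force=30)

```text
clock: 9.02
ee_pos: [519.0, -2.8, 104.4]
tool_rot: [0.105, 0.995, 0.0, 0.001]
wrist_force: [-0.4, 0.8, 5.1]
width: 21.2
grip_force: 29.4
```

play_rows([
  {"hand": 5,"x": 0,"y": 0,"z": -0.1,"wx": 0,"wy": 0,"wz": 0},
  {"hand": 5,"x": 0,"y": 0,"z": -0.2,"wx": 0,"wy": 0,"wz": 0},
  {"hand": 5,"x": 0,"y": 0,"z": -0.3,"wx": 0,"wy": 0,"wz": 0},
  {"hand": 5,"x": 0,"y": 0,"z": -0.3,"wx": 0,"wy": 0,"wz": 0},
  {"hand": 5,"x": 0,"y": 0,"z": -0.3,"wx": 0,"wy": 0,"wz": 0},
  {"hand": 5,"x": 0,"y": 0,"z": -0.3,"wx": 0,"wy": 0,"wz": 0},
  {"hand": 5,"x": 0,"y": 0,"z": -0.3,"wx": 0,"wy": 0,"wz": 0},
  {"hand": 5,"x": 0,"y": 0,"z": -0.3,"wx": 0,"wy": 0,"wz": 0},
  {"hand": 5,"x": 0,"y": 0,"z": -0.3,"wx": 0,"wy": 0,"wz": 0},
  {"hand": 5,"x": 0,"y": 0,"z": -0.2,"wx": 0,"wy": 0,"wz": 0},
  {"hand": 5,"x": 0,"y": 0,"z": 0,"wx": 0,"wy": 0,"wz": 0},
])

```text
clock: 10.4
ee_pos: [518.8, -2.8, 260.5]
tool_rot: [0.105, 0.995, -0.0, 0.001]
wrist_force: [0.0, 0.8, -0.5]
width: 21.2
grip_force: 29.5
```

```bash
python3 - <<'E'
from h import *
from scipy.spatial.transform import Rotation as Ro
s=readout.state(); print(s["clock"],s["ee_pos"],s["width"],s["grip_force"],s["qpos"])
a=grab_frame("scene"); c=grab_frame("side")
# expected caps centre/foot
R=Ro.from_quat(s["tool_rot"]).as_matrix(); g=s["ee_pos"]-11*R[:,2]
for n in P: print(n,proj(P[n],[g+57*R[:,2]+0,g,g+108*R[:,2]]).round(1).tolist())
A=cv2.resize(a[115:245,265:395],(390,390),interpolation=cv2.INTER_CUBIC);C=cv2.resize(c[100:230,240:370],(390,390),interpolation=cv2.INTER_CUBIC)
cv2.imwrite("pics/m3.png",cv2.hconcat([A,C])[:,:,::-1])
E
```

```text
10.4 [518.80944457  -2.79977935 260.5291982 ] 21.179137271699112 29.456684589385986 [-1.67219233e-01  1.98705999e-01 -4.69651940e-03  1.36593032e+00
 -3.33264610e-05  4.22476578e-02]
scene [[323.5, 164.9], [323.9, 147.8], [323.1, 178.9]]
side [[307.2, 152.4], [307.4, 125.9], [307.2, 174.5]]
```

View pics/m3.png

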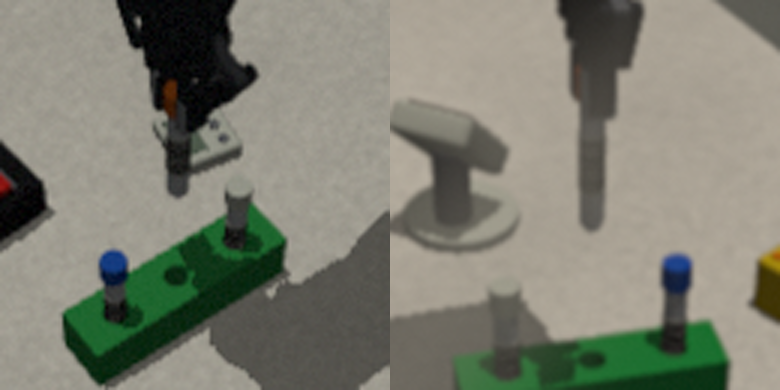

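The tube hangs straight in the grip, foot at about (177,195) in the left crop, and the other two tubes stand untouched. Now over beyond the scanner at height, then turn and lean.

play_rows([
  {"hand": 5,"x": 0.02,"y": 0.25,"z": 0,"wx": 0,"wy": 0,"wz": 0},
  {"hand": 5,"x": 0.03,"y": 0.45,"z": 0,"wx": 0,"wy": 0,"wz": 0},
  {"hand": 5,"x": 0.035,"y": 0.5,"z": 0,"wx": 0,"wy": 0,"wz": 0},
  {"hand": 5,"x": 0.035,"y": 0.5,"z": 0,"wx": 0,"wy": 0,"wz": 0},
  {"hand": 5,"x": 0.035,"y": 0.5,"z": 0,"wx": 0,"wy": 0,"wz": 0},
  {"hand": 5,"x": 0.035,"y": 0.5,"z": 0,"wx": 0,"wy": 0,"wz": 0},
  {"hand": 5,"x": 0.035,"y": 0.5,"z": 0,"wx": 0,"wy": 0,"wz": 0},
  {"hand": 5,"x": 0.035,"y": 0.5,"z": 0,"wx": 0,"wy": 0,"wz": 0},
  {"hand": 5,"x": 0.035,"y": 0.5,"z": 0,"wx": 0,"wy": 0,"wz": 0},
  {"hand": 5,"x": 0.03,"y": 0.45,"z": 0,"wx": 0,"wy": 0,"wz": 0},
  {"hand": 5,"x": 0.02,"y": 0.25,"z": 0,"wx": 0,"wy": 0,"wz": 0},
  {"hand": 5,"x": 0,"y": 0.1,"z": 0,"wx": 0,"wy": 0,"wz": 0},
  {"hand": 5,"x": 0,"y": 0,"z": 0,"wx": 0,"wy": 0,"wz": 0},
])

```text
clock: 12.12
ee_pos: [560.6, 295.0, 259.5]
tool_rot: [0.104, 0.995, -0.0, -0.0]
wrist_force: [-0.3, -0.3, -0.0]
width: 21.4
grip_force: 29.5
```

play_rows([
  {"hand": 5,"x": 0,"y": 0,"z": 0,"wx": 0,"wy": 0,"wz": -0.77},
  {"hand": 5,"x": 0,"y": 0,"z": 0,"wx": 0,"wy": 0,"wz": -1},
  {"hand": 5,"x": 0,"y": 0,"z": 0,"wx": 0,"wy": 0,"wz": -1},
  {"hand": 5,"x": 0,"y": 0,"z": 0,"wx": 0,"wy": 0,"wz": -1},
  {"hand": 5,"x": 0,"y": 0,"z": 0,"wx": 0,"wy": 0,"wz": -1},
  {"hand": 5,"x": 0,"y": 0,"z": 0,"wx": 0,"wy": 0,"wz": -1},
  {"hand": 5,"x": 0,"y": 0,"z": 0,"wx": 0,"wy": 0,"wz": -1},
  {"hand": 5,"x": 0,"y": 0,"z": 0,"wx": 0,"wy": 0,"wz": -1},
  {"hand": 5,"x": 0,"y": 0,"z": 0,"wx": 0,"wy": 0,"wz": -0.5},
  {"hand": 5,"x": 0,"y": 0,"z": 0,"wx": 0,"wy": -0.5,"wz": 0},
  {"hand": 5,"x": 0,"y": 0,"z": 0,"wx": 0,"wy": -1,"wz": 0},
  {"hand": 5,"x": 0,"y": 0,"z": 0,"wx": 0,"wy": -1,"wz": 0},
  {"hand": 5,"x": 0,"y": 0,"z": 0,"wx": 0,"wy": -1,"wz": 0},
  {"hand": 5,"x": 0,"y": 0,"z": 0,"wx": 0,"wy": -1,"wz": 0},
  {"hand": 5,"x": 0,"y": 0,"z": 0,"wx": 0,"wy": -1,"wz": 0},
  {"hand": 5,"x": 0,"y": 0,"z": 0,"wx": 0,"wy": -1,"wz": 0},
  {"hand": 5,"x": 0,"y": 0,"z": 0,"wx": 0,"wy": -1,"wz": 0},
  {"hand": 5,"x": 0,"y": 0,"z": 0,"wx": 0,"wy": 0,"wz": 0},
])

```text
clock: 14.38
ee_pos: [559.1, 293.4, 258.4]
tool_rot: [-0.297, 0.875, 0.123, 0.361]
wrist_force: [-0.7, -0.8, -0.0]
width: 20.9
grip_force: 29.5
```

```bash
cat > e.py <<'E'
from h import *
from scipy.spatial.transform import Rotation as Ro
yaw=.657; W=np.array([527.5,269.8,100]); s2=.5**.5; u=np.array([np.cos(yaw),np.sin(yaw),0]); n=u*s2+[0,0,s2]; e=[0,0,s2]-u*s2; e=np.array(e)
s=readout.state(); R=Ro.from_quat(s["tool_rot"]).as_matrix(); print(s["clock"],s["ee_pos"],s["width"],s["qpos"].round(2))
lab=s["ee_pos"]+46*R[:,2]
print("label rel window: slope-up %.1f across %.1f normal %.1f"%((lab-W)@e,(lab-W)@np.cross(n,-e),(lab-W)@n),"axis err",np.degrees(np.arccos(-R[:,2]@e)))
T=W+45*n+46*e
print("shift in tool units",R.T@(T-s["ee_pos"])/60,"rot units",(Ro.from_matrix(R).inv()*Ro.from_matrix(np.c_[-n,np.cross(-e,-n),-e])).as_rotvec(degrees=True)/6)
E
python3 e.py
```

```text
14.375 [559.06205265 293.36464602 258.41947129] 20.869366483482978 [ 0.21 -0.   -0.53  0.31  0.31 -0.33]
label rel window: slope-up 38.2 across -0.7 normal 139.8 axis err 0.15467006807859138
shift in tool units [1.57962885 0.00780421 0.63994319] rot units [-0.01205405 -0.02278647 -0.01986576]
```

play_rows([
  {"hand": 5,"x": 0,"y": 0,"z": 0.2,"wx": 0,"wy": 0,"wz": 0},
  {"hand": 5,"x": 0,"y": 0,"z": 0.24,"wx": 0,"wy": 0,"wz": 0},
  {"hand": 5,"x": 0.1,"y": 0,"z": 0.2,"wx": 0,"wy": 0,"wz": 0},
  {"hand": 5,"x": 0.25,"y": 0,"z": 0,"wx": 0,"wy": 0,"wz": 0},
  {"hand": 5,"x": 0.25,"y": 0,"z": 0,"wx": 0,"wy": 0,"wz": 0},
  {"hand": 5,"x": 0.25,"y": 0,"z": 0,"wx": 0,"wy": 0,"wz": 0},
  {"hand": 5,"x": 0.2,"y": 0,"z": 0,"wx": 0,"wy": 0,"wz": 0},
  {"hand": 5,"x": 0.1,"y": 0,"z": 0,"wx": 0,"wy": 0,"wz": 0},
  {"hand": 5,"x": 0,"y": 0,"z": 0,"wx": 0,"wy": 0,"wz": 0},
])

```text
clock: 15.5
ee_pos: [543.5, 281.5, 183.7]
tool_rot: [-0.298, 0.875, 0.123, 0.362]
wrist_force: [0.5, 0.4, 0.3]
width: 20.7
grip_force: 29.5
```

```bash
cat >> e.py <<'E'
import sys
if len(sys.argv)>1:
    a=grab_frame("scene"); c=grab_frame("side"); y=np.cross(n,-e)
    def draw(f,nm,o,w,col):
        k=400/w; im=cv2.resize(f[o[1]:o[1]+w,o[0]:o[0]+w],(400,400),interpolation=cv2.INTER_CUBIC)[:,:,::-1].copy()
        for X,cc in [(W,(0,255,0)),(lab,(255,255,0))]+[(W+i*42.5*e+j*37.5*y,(0,255,0)) for i in(-1,1) for j in(-1,1)]:
            q=(proj(P[nm],[X])[0]-o+.5)*k-.5; cv2.circle(im,tuple(int(v) for v in q.round()),3,cc,1)
        return im
    cv2.imwrite(sys.argv[1],cv2.hconcat([draw(a,"scene",(355,205),110,0),draw(c,"side",(205,95),110,0)]))
E
python3 e.py pics/m4.png
```

```text
15.5 [543.49442646 281.53723339 183.70885192] 20.71387347988955 [ 0.19  0.04 -0.71  0.09  0.32 -0.34]
label rel window: slope-up -0.8 across -0.5 normal 73.2 axis err 0.033120226518961134
shift in tool units [ 0.47025941  0.00765015 -0.01390751] rot units [-0.00550902  0.00034864 -0.00512452]
```

View pics/m4.png

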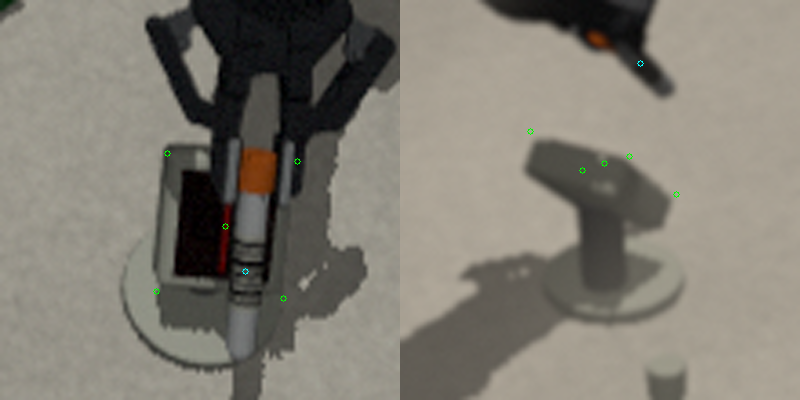

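The label stripes sit at (245,272), matching the predicted label point. The tube runs parallel to the red line, and the scanner outline matches the fit to about 1 px. Final approach to 45 mm from axis to window.

play_rows([
  {"hand": 5,"x": 0.1,"y": 0,"z": -0.01,"wx": 0,"wy": 0,"wz": 0},
  {"hand": 5,"x": 0.12,"y": 0.01,"z": 0,"wx": 0,"wy": 0,"wz": 0},
  {"hand": 5,"x": 0.12,"y": 0,"z": 0,"wx": 0,"wy": 0,"wz": 0},
  {"hand": 5,"x": 0.08,"y": 0,"z": 0,"wx": 0,"wy": 0,"wz": 0},
  {"hand": 5,"x": 0.05,"y": 0,"z": 0,"wx": 0,"wy": 0,"wz": 0},
  {"hand": 5,"x": 0,"y": 0,"z": 0,"wx": 0,"wy": 0,"wz": 0},
  {"hand": 5,"x": 0,"y": 0,"z": 0,"wx": 0,"wy": 0,"wz": 0},
  {"hand": 5,"x": 0,"y": 0,"z": 0,"wx": 0,"wy": 0,"wz": 0},
  {"hand": 5,"x": 0,"y": 0,"z": 0,"wx": 0,"wy": 0,"wz": 0},
])

```text
clock: 16.73
ee_pos: [527.1, 269.9, 164.3]
tool_rot: [-0.298, 0.874, 0.123, 0.362]
wrist_force: [-0.3, -0.1, -0.4]
width: 20.7
grip_force: 29.5
```

```bash
python3 e.py pics/m5.png
```

```text
16.725 [527.12901046 269.89222941 164.31342986] 20.680639683869003 [ 0.17  0.04 -0.77  0.04  0.34 -0.36]
label rel window: slope-up -0.4 across 0.3 normal 45.3 axis err 0.017561744127998196
shift in tool units [ 0.0051412  -0.00499602 -0.00592681] rot units [-0.00261736  0.00131016 -0.00167081]
```

View pics/m5.png

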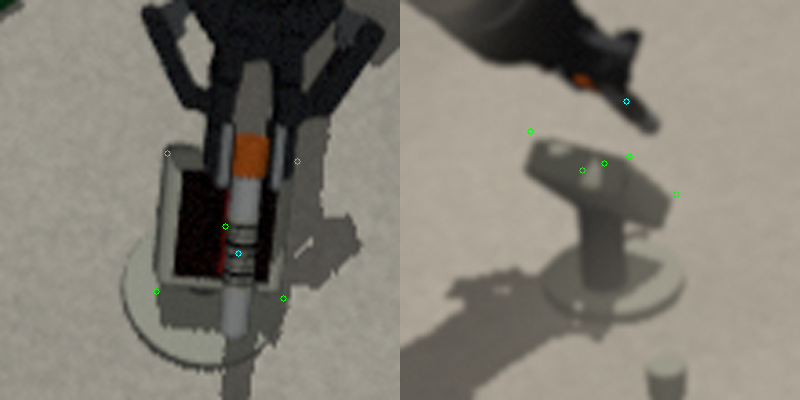

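The tube lies parallel to the window, its stripes at (238,253) in the scene crop, over the window's middle. It stays clear of the scanner in both views and is not moving.

```bash
python3 -c "
from workcell import job; print(job.hand_in())"
```

```text
the job is handed in; nothing more can be done
None
```

The job is handed in, though no verdict came back: the red cover is shut, and the orange-capped tube is held still, parallel to the scanner window, with its label about 37 mm from the window's middle.

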